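# Advance the circuit board one step with the stage's hand wheel

### The arm

A 7-joint arm with a two-finger parallel gripper is mounted at the origin on the work surface. World frame = base frame: x ahead of the robot, y to its left, z up, the work surface at z = 0. Lengths are in m, angles in rad, forces in N, time in s.
With the tool pointing down it reaches from about 0.425 to 0.925 m from the base axis. Payload 6.8 kg.
Tool frame: the origin (TCP) lies midway between the tips of the shut fingers; the grasp point (between the pads) lies 19 mm behind it; z points along the fingers, y is the direction in which the jaws open and shut (so a half turn about z gives the same grasp; the last joint's range is limited). The gripper opens to 85 mm and grips with 20 to 120 N. Pads are 22 mm wide; open, the fingers measure 114 mm over their backs; the gripper's body (76 mm by 85 mm) begins 54 mm behind the grasp point. The pads swing forward as they close: fully open they stand 13 mm farther back than shut.
Start: joints at [1.017, 0.477, 0.022, 1.555, -0.011, 1.109, -0.083], TCP at [0.291, -0.609, 0.231] pointing down, gripper open.
Joint ranges: [-2.96, 2.96], [-0.34, 2.1], [-1.41, 1.46], [0.24, 2.44], [-1.37, 4.51], [0.17, 1.92], [-2.96, 2.96]. Speed limits (rad/s): [2.39, 2.39, 3.14, 3.14, 3.14, 3.14, 3.14].

### API

Orientations are given as a unit quaternion [w, x, y, z].
In Python, from station import status, eyes, workorder gives the robot as it stands. The module is installed in compiled form; this text tells all that it offers.
- The arm moves only by the shell command python3 -m jog 'ROWS' [FORCE]. ROWS is text: rows parted by semicolons, each of 7 numbers parted by spaces: the shift along the tool's x, y, z in m, then the turn, a rotation vector about the tool's x, y, z in degrees, then the finger opening in m, from 0 to 0.0854. In form: dx dy dz rx ry rz jaw; .... A call has 1 to 5 rows; each row is the pose to reach, as a shift and turn from the pose commanded when the call began, along the tool's axes at that moment; what a row does not reach only later rows make up. A row lasts 1/10 s, in which the tool goes at most 50 mm and 8.59 degrees, less where a joint would pass 70% of its speed; a pose out of reach is approached as far as the arm can. A call with a gripper value outside its range is refused whole. The fingers move at their own pace and stop on an object; FORCE is the grip in N (left out, the last holds). Time passes only in rows, so rows that repeat a pose let the fingers close. It gives the time, the measured TCP pose, the force and the opening at its end, in the units of the state.
- status.get_obs(): the state, without advancing time (a new reading comes with each control period).
- eyes.read_camera(name): name is "scene" or "side" or "wrist"; returns a dict with "image" (420x560x3 uint8, red, green, blue), "intrinsics" (3x3 intrinsics, pixels), "position" and "orientation" of the camera in the world. Camera axes: x right, y up, looking along -z (the intrinsics and any distortion apply to the point x, -y, -z); pixel columns grow to the right and rows downward; lengths in m; the calibration is good to about 2 mm. A picture is of the moment at which its call begins. There is no depth.
- workorder.hand_in(): hands the job in, once; it reports no verdict.
The state is a dict: "t": time; "q": joint angles; "joint_vel": joint speeds; "joint_torque": joint torques, N m; "eef_pos": TCP position; "tool_rot": TCP orientation; "contact_force": force on the tool from outside, world axes, zero at the start; "torque": the same for the moment, N m; "gripper_width": opening from 0.0 (shut) to 1.0 (fully open).
Only numpy, scipy, OpenCV 4.12 (cv2) and the standard library are available. Lean on these libraries where they do the work, as an engineer would, in place of code of your own. Each camera call takes 0.05 s, during which the arm holds its last target.

### The job

Advance the circuit board on the screw stage by one step: with the fingertips or the outside of the fingers, push the hand wheel round by its upright handle, clockwise seen from above, through exactly one full turn, so that the handle stands at the steel pointer again; do not swing it the wrong way from the pointer at the start, nor run on past it at the end. The handle is only pushed, never taken between the fingers, and the board and its carrier are not touched. Leave everything else on the table where it is, and finish with the hand clear.

Things in the scene. Friction and masses are not known exactly. Their poses are not given: they have to be found in the camera images.
- stage: Screw-driven board stage, bolted to the table, painted grey. Origin on the table under the wheel axis. Its z is up; the wheel's gearbox is 170 x 170 mm, 50 mm high, spanning x -80..90 and y -85..85 mm; the low slide runs from it along the stage's -y to y = -370 mm (130 mm wide, guide bars up to 38 mm high). An aluminium bridge 118 mm high and 166 mm wide spans the slide at y = -345 mm.
- axis (a point): Centre of the hand wheel, on its upright axis, at the rim's top (76 mm above the table). The wheel lies level on top of the gearbox: bare aluminium, round rim bar 16 mm thick, 128 mm mean diameter (144 mm outside), three spokes, hub 36 mm wide whose nut reaches 81 mm above the table.
- handle: The wheel's only handle: an upright black cylinder 20 mm in diameter (steel foot 24 mm wide, 4 mm high), standing on the rim 64 mm from the wheel axis. It can spin on its own upright pin, with light friction, as crank handles do. Origin at its foot, 74 mm above the table; it rises 48 mm, to 122 mm.
- handle_mid (a point): Middle of the handle, on its centre line, 25 mm above its foot (99 mm above the table).
- pointer (a point): Inner tip of the small fixed steel pointer wedge on the gearbox, 64 mm high (below the rim's top), 77 mm from the wheel axis along the stage's +x. At the start the handle stands exactly at it.
- wheel (a joint): Turn of the hand wheel from the start, rad: 0 at the start (handle at the pointer), growing clockwise seen from above; one full turn is 6.283, again at the pointer. It does not stop by itself there: it can be turned up to 13.5 and back to -7. Stiff: about 2 N at the handle turns it, and it stays where it is left.
- carrier: Aluminium board carrier 118 x 120 x 14 mm with a green circuit board on it, on the slide. Origin at the centre of its underside, 38 mm above the table, 200 mm from the wheel axis along the stage's -y at the start; carrier and board reach about 65 mm above the table. Geared to the wheel: one clockwise turn moves it 24 mm along the stage's -y, away from the wheel.
- screwdriver: Bystander, loose: screwdriver 170 mm long, lying on the table beside the gearbox.
- cup: Bystander, loose: small white plastic cup 60 mm wide, 50 mm high, near the gearbox. Origin at the centre of its underside.
- card: Bystander, loose: green expansion card 150 x 70 mm with a steel end bracket 80 mm wide and 20 mm high, lying near the gearbox.
- drive: Bystander, loose: flat black disk drive 115 x 75 x 22 mm.
- switchbox: Bystander, loose: blue metal network box 100 x 160 x 28 mm.
- fan: Bystander, loose: black case fan 80 x 80 x 25 mm, lying flat.
- mug: Bystander, loose: white mug 80 mm wide, 90 mm high.

How it is judged:
On the way, in this order (a step that is already met when the one before it is completed fails the run):
1. the fingers push the handle through the first half turn (touching it between 60 and 140 degrees) (value of joint wheel between 1.05 and 2.45 rad and contact force between the fingers and handle above 0.3 N).
2. the fingers push the handle through the second half turn (touching it between 220 and 300 degrees) (value of joint wheel between 3.84 and 5.24 rad and contact force between the fingers and handle above 0.3 N).
At the end, for the whole second after the job is handed in: The wheel rests one clockwise turn from its start within 8 degrees (0.14 rad; the handle within 9 mm of the pointer's direction), and the carrier stands 24 mm (within 1.5 mm) further from the wheel (value of joint wheel between 6.1432 and 6.4232 rad and velocity of joint wheel between -0.03 and 0.03 rad/s and y of carrier in the frame of stage between -0.2255 and -0.2225 m); the robot touches nothing.
It fails at once if the wheel is turned on more than 17 degrees past the pointer (value of joint wheel above 6.5832 rad).
It fails at once if the wheel is turned more than 17 degrees backwards from the start (value of joint wheel below -0.3 rad).
It fails at once if the handle is taken between the fingers (horizontal distance between the grasp point and handle_mid below 0.012 m and z of the grasp point in the frame of handle_mid below 0.034 m).
It fails at once if the robot touches the board or its carrier (contact force between any of the fingers, the arm and carrier above 0.5 N).
It fails at once if a bystander is moved more than 20 mm, lifted or tipped (distance of any of screwdriver, cup, card, drive, switchbox, fan, mug from where it was at the start of the episode above 0.02 m or angle between any of cup, card, drive, switchbox, fan, mug's own z axis and vertical above 0.4 rad).
It also fails if it takes over 54 s, if anything falls off the work surface, if the arm or the gripper's body presses on something with over 40 N, if the wrist force passes 120 N, or if a joint passes its speed limit or range.

## Working session

There is one attempt and no reset: what is moved stays moved. The work goes in short steps, Python scripts to look and compute and a shell command to move; the robot and the scene stay as the last step left them, time stands still between calls to the robot, and variables do not carry over. Pictures are saved under pics/ and viewed, and the job is handed in when it is done.

```bash
mkdir -p pics; ls
cat > h.py <<'E'
import numpy as np,cv2
from scipy.spatial.transform import Rotation as R
from station import status,eyes,workorder
def cam(n,fn=None):
    c=eyes.read_camera(n)
    if fn: cv2.imwrite('pics/'+fn,c['image'][:,:,::-1])
    return c
def rot(c):
    o=np.array(c['orientation'],float)
    return o if o.shape==(3,3) else R.from_quat(o[[1,2,3,0]]).as_matrix()
def ray(c,u,v):
    K=np.array(c['intrinsics']);d=np.linalg.inv(K)@[u,v,1];d=np.array([d[0],-d[1],-d[2]])
    return np.array(c['position']),rot(c)@d
def plane(c,u,v,z):
    p,d=ray(c,u,v);return p+d*(z-p[2])/d[2]
def proj(c,P):
    q=rot(c).T@(np.array(P)-c['position']);K=np.array(c['intrinsics']);x=K@[q[0],-q[1],-q[2]];return x[:2]/x[2]
def st():
    s=status.get_obs();r=R.from_quat(np.array(s['tool_rot'])[[1,2,3,0]]).as_matrix();return s,r
E
python3 - <<'E'
from h import *
np.set_printoptions(precision=4,suppress=True)
for n in ['scene','side','wrist']:
    c=cam(n,n+'0.png');print(n,c['position'],c['orientation'],c['intrinsics'],[k for k in c])
s,r=st();print(s);print(r)
E
```

```text
pics
scene [1.3191 0.408  1.2669] [0.4509 0.1627 0.2813 0.8313] [[525.796    0.     285.2143]
 [  0.     525.796  209.2708]
 [  0.       0.       1.    ]] ['image', 'intrinsics', 'position', 'orientation']
side [0.0663 1.2064 1.5882] [-0.1749 -0.0613  0.3543  0.9166] [[542.7579   0.     281.2323]
 [  0.     542.7579 203.7925]
 [  0.       0.       1.    ]] ['image', 'intrinsics', 'position', 'orientation']
wrist [ 0.3564 -0.5788  0.3724] [ 0.8367 -0.1228  0.0778 -0.528 ] [[346.9996   0.     273.1478]
 [  0.     346.9996 202.7517]
 [  0.       0.       1.    ]] ['image', 'intrinsics', 'position', 'orientation']
{'t': 0.15, 'q': array([ 1.0169,  0.4776,  0.0223,  1.5562, -0.0115,  1.1093, -0.0831]), 'joint_vel': array([ 0.0012, -0.0021, -0.0016, -0.0051, -0.0001,  0.0006, -0.0005]), 'joint_torque': array([  0.003 , -59.6922,   1.6103, -28.149 ,   0.0126,   0.0065,
         0.    ]), 'eef_pos': array([ 0.2908, -0.6086,  0.2306]), 'tool_rot': array([-0.0007,  0.9753,  0.2211, -0.0002]), 'contact_force': array([-0.2628,  0.7963, -0.2007]), 'torque': array([ 0.0202,  0.0283, -0.0129]), 'gripper_width': 1.0032720908067112}
[[ 0.9023  0.4312 -0.0007]
 [ 0.4312 -0.9023  0.0012]
 [-0.0001 -0.0014 -1.    ]]
```

View pics/scene0.png

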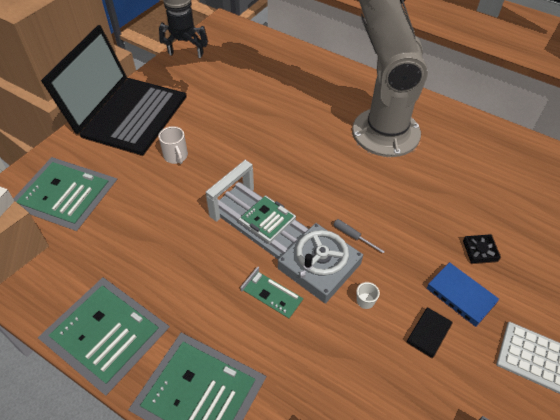

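View pics/side0.png

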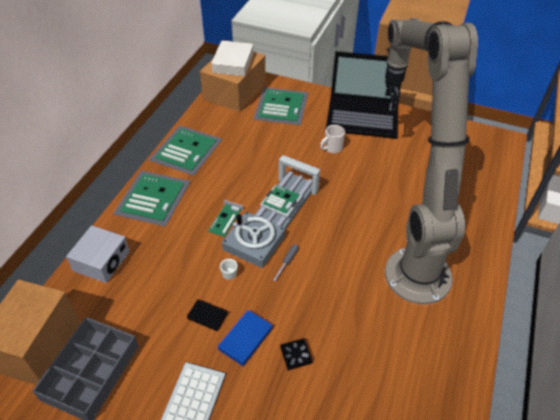

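View pics/wrist0.png

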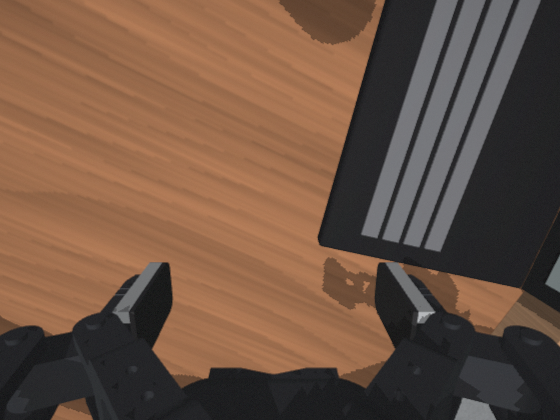

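The scene view shows the wheel hub near (322,251) and the handle near (308,261). The side view shows the wheel near (256,232). I'll enlarge both.

Run:
```python
from h import *
a=cv2.imread('pics/scene0.png')[150:330,190:400];b=cv2.imread('pics/side0.png')[150:290,190:330]
cv2.imwrite('pics/s1.png',cv2.resize(a,None,fx=3.5,fy=3.3,interpolation=2)[:594]);cv2.imwrite('pics/d1.png',cv2.resize(b,None,fx=4,fy=4,interpolation=2))
```

```text
(no output)
```

View pics/s1.png

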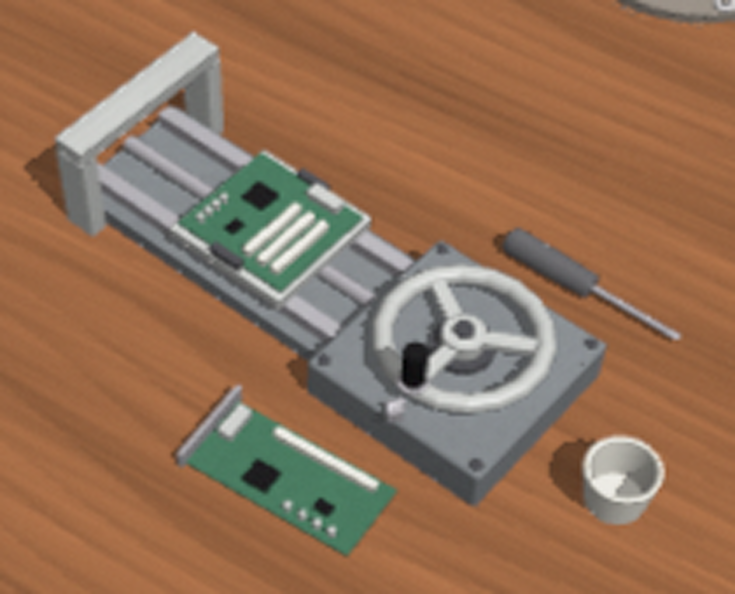

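View pics/d1.png

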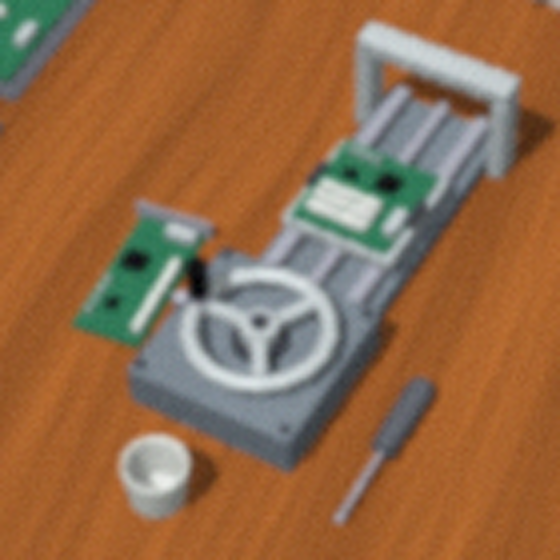

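Run:
```python
from h import *
np.set_printoptions(precision=4,suppress=True)
for n,hub,ht,pt,win in [('scene',(322.3,250),(308.6,255.5),(302.6,273.3),(292,222,352,278)),('side',(255.3,230.3),(238.8,216.3),(235,224),(230,214,278,250))]:
    c=cam(n);im=c['image'].astype(int)
    print(n,'hub',plane(c,*hub,.081),'handletop',plane(c,*ht,.122),'pointer',plane(c,*pt,.064))
    m=((im.min(2)>150)&(im.max(2)-im.min(2)<40)).astype(np.uint8)
    x0,y0,x1,y1=win;w=np.zeros_like(m);w[y0:y1,x0:x1]=m[y0:y1,x0:x1]
    cs,_=cv2.findContours(w,cv2.RETR_EXTERNAL,cv2.CHAIN_APPROX_NONE)
    k=max(cs,key=lambda k:cv2.boundingRect(k)[2]);e=cv2.fitEllipse(cv2.convexHull(k));print(e,plane(c,*e[0],.068))
    o=cv2.cvtColor(c['image'],cv2.COLOR_RGB2BGR);cv2.ellipse(o,e,(0,0,255),1)
    cv2.imwrite(f'pics/{n}_e.png',cv2.resize(o[y0-20:y1+20,x0-20:x1+20],None,fx=5,fy=5,interpolation=0))
```

```text
scene hub [0.5931 0.0843 0.081 ] handletop [0.6524 0.0744 0.122 ] pointer [0.6753 0.0732 0.064 ]
((322.6554870605469, 251.88430786132812), (43.40312957763672, 51.693077087402344), 102.65778350830078) [0.5899 0.0847 0.068 ]
side hub [0.5863 0.0837 0.081 ] handletop [0.6521 0.0769 0.122 ] pointer [0.6728 0.0713 0.064 ]
((256.54364013671875, 229.83192443847656), (32.13471221923828, 45.3217887878418), 65.70011138916016) [0.5875 0.0703 0.068 ]
```

```bash
python3 -m jog '0 0 -0.01 0 0 8.5 0; 0 0 -0.02 0 0 17 0; 0 0 -0.02 0 0 25.5 0; 0 0 -0.02 0 0 25.5 0' 20
```

```text
t: 0.65
eef_pos: [0.2912, -0.609, 0.2515]
tool_rot: [0.0, 1.0, -0.0, 0.0]
contact_force: [0.2, 0.2, -0.5]
gripper_width: 0.331
```

Run:
```python
from h import *
s,r=st();print(s['t'],s['eef_pos'],r)
```

```text
0.65 [ 0.29120353 -0.60903988  0.25152525] [[ 9.99999897e-01 -4.54287114e-04  1.10478149e-05]
 [-4.54282232e-04 -9.99999801e-01 -4.37977932e-04]
 [ 1.12467804e-05  4.37972868e-04 -9.99999904e-01]]
```

```bash
python3 -m jog '0.015 -0.0433 0 0 0 0 0; 0.03 -0.0866 0 0 0 0 0; 0.045 -0.13 0 0 0 0 0; 0.06 -0.173 0 0 0 0 0; 0.075 -0.2165 0 0 0 0 0'
python3 -m jog '0.015 -0.0433 0 0 0 0 0; 0.03 -0.0866 0 0 0 0 0; 0.045 -0.13 0 0 0 0 0; 0.06 -0.173 0 0 0 0 0; 0.075 -0.2165 0 0 0 0 0'
python3 -m jog '0.015 -0.0433 0 0 0 0 0; 0.03 -0.0866 0 0 0 0 0; 0.045 -0.13 0 0 0 0 0; 0.06 -0.173 0 0 0 0 0; 0.075 -0.2165 0 0 0 0 0'
python3 -m jog '0.013 -0.043 0 0 0 0 0; 0.013 -0.043 0 0 0 0 0; 0.013 -0.043 0 0 0 0 0'
python3 - <<'E'
from h import *
c=cam('wrist','w1.png');print(c['position'],c['orientation']);print(st()[0]['eef_pos'])
E
```

```text
t: 1.15
eef_pos: [0.3661, -0.3906, 0.2511]
tool_rot: [0.0, 1.0, 0.003, -0.0]
contact_force: [0.5, 0.4, 0.0]
gripper_width: -0.003
t: 1.65
eef_pos: [0.4408, -0.1742, 0.2513]
tool_rot: [0.0, 1.0, 0.003, 0.0]
contact_force: [0.7, 0.7, -0.5]
gripper_width: -0.002
t: 2.15
eef_pos: [0.5157, 0.0422, 0.2513]
tool_rot: [0.0, 1.0, 0.003, 0.0]
contact_force: [0.3, -1.4, 0.0]
gripper_width: -0.003
t: 2.45
eef_pos: [0.5283, 0.0847, 0.2509]
tool_rot: [0.0, 1.0, 0.003, -0.0]
contact_force: [-0.6, -1.4, -0.4]
gripper_width: -0.003
[0.60100634 0.08357592 0.3928396 ] [ 0.70156051 -0.10362745  0.10219576 -0.69758887]
[0.52822573 0.08304134 0.25087083]
```

View pics/w1.png

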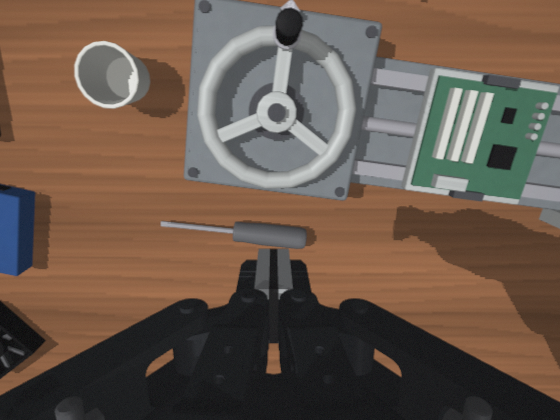

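The wrist view shows the hub at (277,112) and the handle top at (289,15), pointing at the wedge. The gearbox screws are at (205,6), (372,31), (340,192) and (193,172), and the cup is at (111,75).

Run:
```python
from h import *
np.set_printoptions(precision=4,suppress=True)
c=cam('wrist');im=c['image'].astype(int)
print('hub',plane(c,277,112,.081),'top',plane(c,289,15,.122),'ptr',plane(c,290,3,.064))
S=np.array([plane(c,*p,.05)[:2] for p in [(205,6),(372,31),(340,192),(193,172)]]);print(S,S.mean(0))
for a,b in [(0,1),(3,2),(3,0),(2,1)]: d=S[b]-S[a];print(np.degrees(np.arctan2(d[1],d[0])),np.linalg.norm(d))
m=((im.min(2)>150)&(im.max(2)-im.min(2)<40)).astype(np.uint8);w=np.zeros_like(m);w[20:192,194:358]=m[20:192,194:358]
cs,_=cv2.findContours(w,cv2.RETR_EXTERNAL,cv2.CHAIN_APPROX_NONE);k=max(cs,key=lambda k:cv2.boundingRect(k)[2]);e=cv2.fitEllipse(cv2.convexHull(k));print(e,plane(c,*e[0],.068))
for p,z in [((111,75),.05),((85,60),.05),((113,45),.05),((305,236),.01),((162,224),.01)]:print(plane(c,*p,z))
```

```text
hub [0.5896 0.0779 0.081 ] top [0.6569 0.0703 0.122 ] ptr [0.678  0.0672 0.064 ]
[[ 0.6787  0.1414]
 [ 0.6591 -0.0075]
 [ 0.5094  0.0126]
 [ 0.5299  0.1615]] [0.5943 0.077 ]
-97.49678251926339 0.15019294086077586
-97.82982500901278 0.1503236635505995
-7.685928941543999 0.15016477280316295
-7.636209142372452 0.15103818138312264
((272.45684814453125, 106.50790405273438), (155.36898803710938, 161.43426513671875), 178.31629943847656) [0.5939 0.0818 0.068 ]
[0.6213 0.2317 0.05  ]
[0.6342 0.2539 0.05  ]
[0.6469 0.2265 0.05  ]
[0.4447 0.0429 0.01  ]
[0.4595 0.2111 0.01  ]
```

```bash
python3 -m jog '0.04 -0.009 0 0 0 0 0; 0.08 -0.018 0 0 0 0 0; 0.118 -0.026 0 0 0 0 0; 0.118 -0.026 0.04 0 0 0 0; 0.118 -0.026 0.07 0 0 0 0'
python3 -m jog '0 0 0.03 0 0 0 0; 0 0 0.06 0 0 0 0; 0 0 0.08 0 0 0 0; 0 0 0.093 0 0 0 0; 0 0 0.093 0 0 0 0'
python3 - <<'E'
from h import *
c=cam('wrist','w2.png');cam('scene','s2.png');cam('side','d2.png');print(st()[0]['eef_pos'])
a=cv2.imread('pics/s2.png')[190:330,240:400];b=cv2.imread('pics/d2.png')[170:290,190:330]
a=cv2.resize(a,(400,350));b=cv2.resize(b,(400,350));cv2.imwrite('pics/sd2.png',np.hstack([a,b]))
E
```

```text
t: 3.05
eef_pos: [0.6474, 0.1076, 0.1798]
tool_rot: [0.0, 1.0, -0.0, 0.0]
contact_force: [-0.5, 0.0, -2.0]
gripper_width: -0.001
t: 3.55
eef_pos: [0.6454, 0.1078, 0.0866]
tool_rot: [0.001, 1.0, -0.0, -0.002]
contact_force: [-0.3, -1.2, -0.2]
gripper_width: 0.001
[0.64748775 0.10939493 0.08967236]
```

View pics/sd2.png

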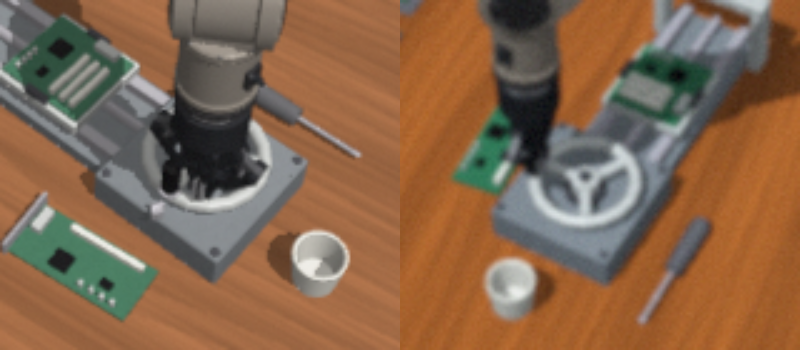

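View pics/w2.png

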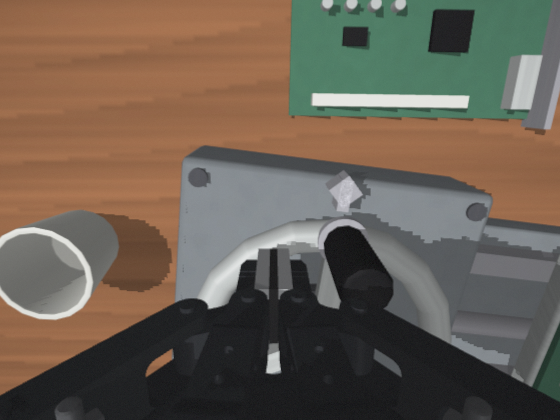

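```bash
cat > tab.py <<'E'
from h import *
import sys
# tab start_x start_y a0 step n R
x,y,a,s,n=map(float,sys.argv[1:6]);Rr=float(sys.argv[6]) if len(sys.argv)>6 else .064
C=np.array([.5895,.080]);p=np.array([x,y])
for k in range(int(n)):
    row=[]
    for i in range(5):
        a-=s;q=C+Rr*np.array([np.cos(np.radians(a)),np.sin(np.radians(a))]);d=np.round(q-p,4);row.append(f'{d[0]:.4f} {-d[1]:.4f}')
    p=p+d;print(round(a,1),' ; '.join(row),p)
E
python3 tab.py .6465 .109 27 8 5
```

```text
-13.0 0.0035 0.0082 ; 0.0058 0.0168 ; 0.0069 0.0257 ; 0.0068 0.0346 ; 0.0054 0.0434 [0.6519 0.0656]
-53.0 -0.0027 0.0085 ; -0.0064 0.0166 ; -0.0113 0.0241 ; -0.0171 0.0309 ; -0.0239 0.0367 [0.628  0.0289]
-93.0 -0.0075 0.0049 ; -0.0156 0.0086 ; -0.0241 0.0113 ; -0.0329 0.0127 ; -0.0418 0.0128 [0.5862 0.0161]
-133.0 -0.0089 -0.0011 ; -0.0175 -0.0034 ; -0.0258 -0.0069 ; -0.0334 -0.0115 ; -0.0403 -0.0171 [0.5459 0.0332]
-173.0 -0.0061 -0.0065 ; -0.0113 -0.0138 ; -0.0153 -0.0218 ; -0.0182 -0.0302 ; -0.0199 -0.0390 [0.526  0.0722]
```

```bash
python3 -m jog '0.0035 0.008 0 0 0 0 0; 0.006 0.017 0 0 0 0 0; 0.007 0.0257 0 0 0 0 0; 0.007 0.0346 0 0 0 0 0; 0.0055 0.0434 0 0 0 0 0'
python3 - <<'E'
from h import *
cam('wrist','w3.png');print(st()[0]['eef_pos'],st()[0]['contact_force'])
E
```

```text
t: 4.2
eef_pos: [0.6526, 0.0656, 0.0887]
tool_rot: [-0.0, 1.0, 0.0, 0.001]
contact_force: [1.2, 2.7, 2.3]
gripper_width: 0.0
[0.65217921 0.06298911 0.08839894] [ 0.50983751 -0.15817403  0.70108187]
```

View pics/w3.png

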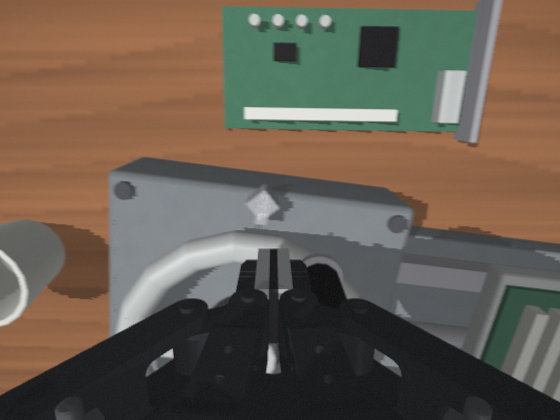

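The handle has moved clockwise off the pointer and sits against the shut fingers at (320,285). I'll continue.

```bash
python3 -m jog '-0.0027 0.0085 0 0 0 0 0; -0.0064 0.0166 0 0 0 0 0; -0.0113 0.024 0 0 0 0 0; -0.017 0.031 0 0 0 0 0; -0.024 0.0367 0 0 0 0 0'
python3 -m jog '-0.0075 0.005 0 0 0 0 0; -0.0156 0.0086 0 0 0 0 0; -0.024 0.0113 0 0 0 0 0; -0.033 0.0127 0 0 0 0 0; -0.0418 0.0128 0 0 0 0 0'
python3 - <<'E'
from h import *
cam('wrist','w4.png');print(st()[0]['eef_pos'],st()[0]['contact_force'])
E
```

```text
t: 4.75
eef_pos: [0.6277, 0.0286, 0.0883]
tool_rot: [0.0, 1.0, 0.0, 0.0]
contact_force: [2.5, 0.1, 0.5]
gripper_width: 0.001
t: 5.25
eef_pos: [0.5855, 0.0166, 0.0883]
tool_rot: [0.0, 1.0, 0.0, 0.0]
contact_force: [2.9, 0.5, -1.1]
gripper_width: -0.002
[0.5836752  0.01665765 0.08805071] [-2.09050295 -0.51762103  0.40247975]
```

View pics/w4.png

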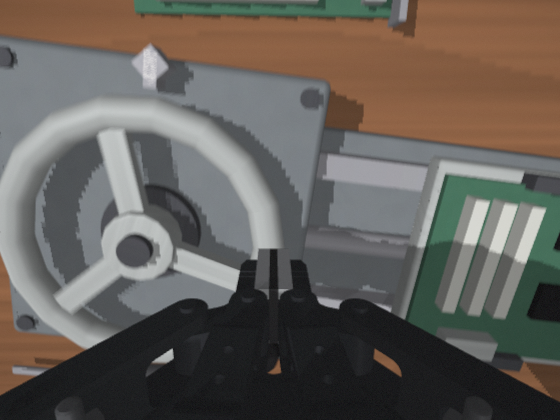

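```bash
python3 -m jog '-0.009 -0.001 0 0 0 0 0; -0.0175 -0.0034 0 0 0 0 0; -0.0258 -0.007 0 0 0 0 0; -0.0334 -0.0115 0 0 0 0 0; -0.0403 -0.017 0 0 0 0 0'
python3 -m jog '-0.006 -0.0065 0 0 0 0 0; -0.0113 -0.0138 0 0 0 0 0; -0.0153 -0.0218 0 0 0 0 0; -0.018 -0.030 0 0 0 0 0; -0.02 -0.039 0 0 0 0 0'
python3 - <<'E'
from h import *
cam('wrist','w5.png');cam('scene','s5.png');print(st()[0]['eef_pos'],st()[0]['contact_force'])
E
python3 tab.py .526 .0722 -173 8 4
```

```text
t: 5.8
eef_pos: [0.5452, 0.0339, 0.0883]
tool_rot: [0.0, 1.0, 0.0, -0.0]
contact_force: [2.7, -2.0, -0.8]
gripper_width: 0.002
t: 6.3
eef_pos: [0.5254, 0.0732, 0.0881]
tool_rot: [0.0, 1.0, 0.0, -0.0]
contact_force: [0.2, -3.1, -1.1]
gripper_width: 0.001
[0.52544159 0.07505809 0.08824005] [-0.23434164  0.19347567 -0.88302703]
-213.0 -0.0005 -0.0089 ; 0.0003 -0.0178 ; 0.0023 -0.0265 ; 0.0055 -0.0348 ; 0.0098 -0.0427 [0.5358 0.1149]
-253.0 0.0054 -0.0071 ; 0.0117 -0.0134 ; 0.0188 -0.0188 ; 0.0267 -0.0231 ; 0.0350 -0.0263 [0.5708 0.1412]
-293.0 0.0087 -0.0020 ; 0.0176 -0.0028 ; 0.0265 -0.0023 ; 0.0353 -0.0006 ; 0.0437 0.0023 [0.6145 0.1389]
-333.0 0.0080 0.0040 ; 0.0153 0.0092 ; 0.0218 0.0153 ; 0.0274 0.0222 ; 0.0320 0.0298 [0.6465 0.1091]
```

View pics/w5.png

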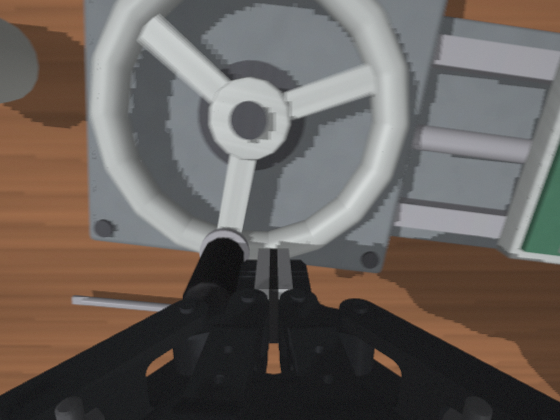

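The handle foot at (222,245) is now on the robot's side of the wheel, left of the fingers and just past a half turn.

```bash
python3 -m jog '-0.0005 -0.009 0 0 0 0 0; 0.0003 -0.0178 0 0 0 0 0; 0.0023 -0.0265 0 0 0 0 0; 0.0055 -0.0348 0 0 0 0 0; 0.0098 -0.0427 0 0 0 0 0'
python3 -m jog '0.0054 -0.007 0 0 0 0 0; 0.0117 -0.0134 0 0 0 0 0; 0.0188 -0.0188 0 0 0 0 0; 0.0267 -0.023 0 0 0 0 0; 0.035 -0.0263 0 0 0 0 0'
python3 -m jog '0.0087 -0.002 0 0 0 0 0; 0.0176 -0.0028 0 0 0 0 0; 0.0265 -0.0023 0 0 0 0 0; 0.0265 -0.0023 0 0 0 0 0; 0.0265 -0.0023 0 0 0 0 0'
python3 - <<'E'
from h import *
cam('wrist','w6.png');c=cam('scene','s6.png');print(st()[0]['eef_pos'],st()[0]['contact_force'])
cv2.imwrite('pics/s6c.png',cv2.resize(cv2.imread('pics/s6.png')[190:330,240:400],None,fx=4,fy=4))
E
```

```text
t: 6.9
eef_pos: [0.5355, 0.1166, 0.0882]
tool_rot: [-0.0, 1.0, 0.001, -0.0]
contact_force: [-2.0, -1.1, 0.0]
gripper_width: 0.005
t: 7.4
eef_pos: [0.5712, 0.1425, 0.0882]
tool_rot: [-0.0, 1.0, 0.001, -0.0]
contact_force: [-1.7, -0.1, -0.4]
gripper_width: 0.0
t: 7.9
eef_pos: [0.5983, 0.144, 0.0886]
tool_rot: [-0.0, 1.0, 0.0, 0.001]
contact_force: [-0.2, -0.7, -0.4]
gripper_width: 0.003
[0.59761883 0.14412775 0.08862522] [-0.88632424 -1.36112637  0.15614478]
```

View pics/w6.png

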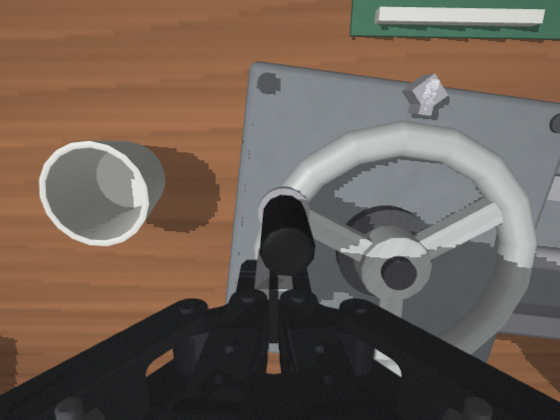

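View pics/s6c.png

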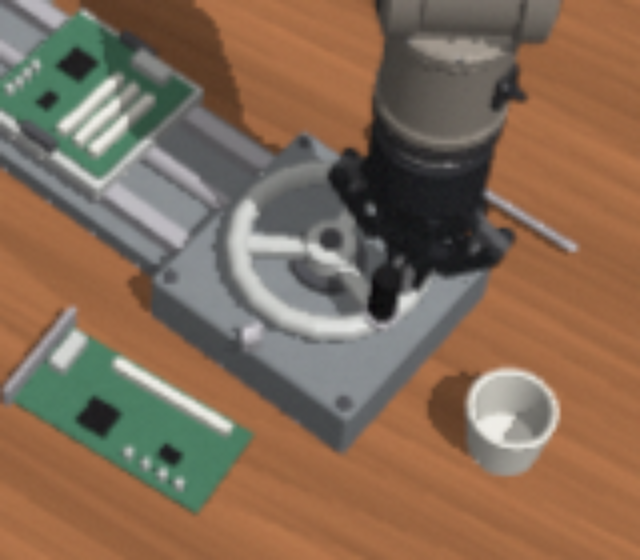

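The wrist view shows the handle foot at (283,205), the hub at (399,270) and the pointer at (427,95). I'll compute the angle still to go.

```bash
python3 - <<'E'
from h import *
np.set_printoptions(precision=4,suppress=True)
c=cam('wrist');h=plane(c,399,270,.081);t=plane(c,288,250,.122);f=plane(c,283,207,.078);print(h,t,f)
for q in (t,f):
    d=q-h;print(np.degrees(np.arctan2(d[1],d[0])),np.hypot(d[0],d[1]))
cup=plane(c,93,194,.05);print(cup)
E
python3 tab.py .5973 .1435 -277 7 3
```

```text
[0.5918 0.0823 0.081 ] [0.6208 0.1374 0.122 ] [0.6224 0.1379 0.078 ]
62.241496924309786 0.06230371553901919
61.1466827662547 0.06350695352760909
[0.6211 0.2396 0.05  ]
-312.0 0.0077 0.0014 ; 0.0151 0.0038 ; 0.0222 0.0070 ; 0.0289 0.0111 ; 0.0350 0.0159 [0.6323 0.1276]
-347.0 0.0055 0.0056 ; 0.0103 0.0118 ; 0.0142 0.0185 ; 0.0173 0.0257 ; 0.0196 0.0332 [0.6519 0.0944]
-382.0 0.0012 0.0077 ; 0.0016 0.0155 ; 0.0010 0.0233 ; -0.0006 0.0310 ; -0.0031 0.0384 [0.6488 0.056 ]
```

```bash
python3 -m jog '0.0077 0.0014 0 0 0 0 0; 0.015 0.0038 0 0 0 0 0; 0.022 0.007 0 0 0 0 0; 0.029 0.011 0 0 0 0 0; 0.035 0.016 0 0 0 0 0'
python3 -m jog '0.0055 0.0056 0 0 0 0 0; 0.0103 0.0118 0 0 0 0 0; 0.0125 0.015 0 0 0 0 0; 0.0125 0.015 0 0 0 0 0'
python3 - <<'E'
from h import *
cam('wrist','w7.png');print(st()[0]['eef_pos'],st()[0]['contact_force'])
E
```

```text
t: 8.55
eef_pos: [0.6326, 0.1279, 0.0882]
tool_rot: [-0.0, 1.0, 0.0, -0.0]
contact_force: [-4.3, 1.6, 2.5]
gripper_width: -0.002
t: 8.95
eef_pos: [0.6457, 0.1118, 0.0883]
tool_rot: [0.0, 1.0, -0.0, 0.001]
contact_force: [0.1, 0.8, 0.6]
gripper_width: 0.002
[0.64541138 0.11220471 0.08838701] [-0.14824779  0.64927343 -0.7604534 ]
```

View pics/w7.png

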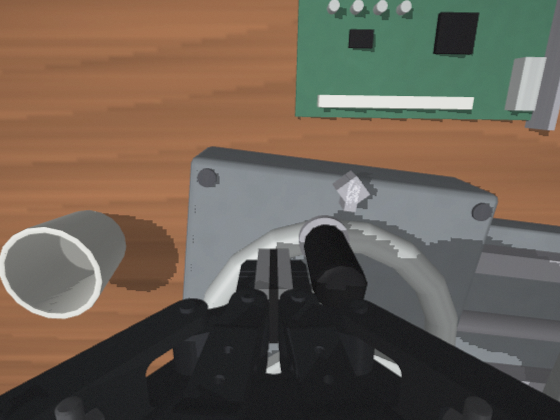

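The handle foot at (322,237) is still a little short of the pointer, whose tip is at (350,210).

Run:
```python
from h import *
np.set_printoptions(precision=4,suppress=True)
c=cam('wrist');f=plane(c,322,236,.078);t=plane(c,343,285,.122);p=plane(c,350,211,.064)
s=[plane(c,207,178,.05),plane(c,482,212,.05)];m=(s[0]+s[1])/2;yaw=np.radians(-7.66);ux=np.array([np.cos(yaw),np.sin(yaw)]);C=m[:2]-.08*ux
print(f,t,p,'C from screws',C,'C from ptr',p[:2]-.077*ux,'screwdir',np.degrees(np.arctan2(*(s[1]-s[0])[1::-1])))
for cc in (C,p[:2]-.077*ux):
  for q in (f,t):
    d=q[:2]-cc;print(np.degrees(np.arctan2(d[1],d[0]))+7.66,np.hypot(*d))
```

```text
[0.6559 0.0874 0.078 ] [0.6552 0.086  0.122 ] [0.6637 0.0717 0.064 ] C from screws [0.5888 0.0815] C from ptr [0.5874 0.0819] screwdir -97.33692246223148
12.728000049941462 0.06733625892928208
11.579458096733267 0.06660832709377572
12.225047525148796 0.0686954881779573
11.094227186166261 0.06797916197616798
```

```bash
python3 -m jog '0.002 0.003 0 0 0 0 0; 0.004 0.006 0 0 0 0 0; 0.005 0.009 0 0 0 0 0; 0.005 0.011 0 0 0 0 0; 0.005 0.011 0 0 0 0 0'
python3 - <<'E'
from h import *
cam('wrist','w8.png');print(st()[0]['eef_pos'],st()[0]['contact_force'])
E
```

```text
t: 9.55
eef_pos: [0.65, 0.1016, 0.0884]
tool_rot: [0.0, 1.0, 0.0, 0.0]
contact_force: [-0.1, 0.8, 0.3]
gripper_width: -0.0
[0.64997304 0.10161569 0.08840987] [-0.03547461  0.07348467 -0.47889887]
```

View pics/w8.png

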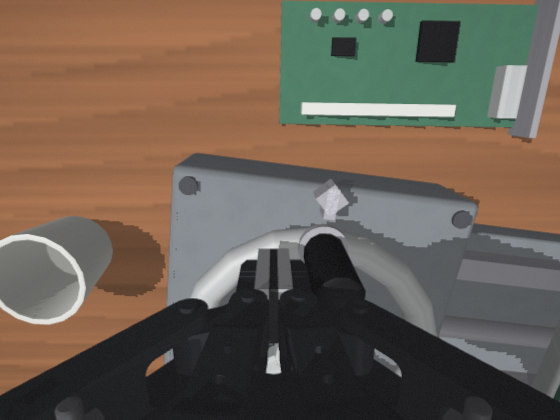

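Run:
```python
from h import *
np.set_printoptions(precision=4,suppress=True)
c=cam('wrist')
yaw=np.radians(-7.66);ux=np.array([np.cos(yaw),np.sin(yaw)])
f=plane(c,321,243,.078);t=plane(c,341,289,.122);p=plane(c,331,219,.064);m=(plane(c,189,186,.05)+plane(c,461,219,.05))/2
print(f,t,p)
for cc in (m[:2]-.08*ux,p[:2]-.077*ux):
  for q in (f,t):
    d=q[:2]-cc;print(cc,np.degrees(np.arctan2(d[1],d[0]))+7.66)
# overlay predicted foot
C=m[:2]-.08*ux
a=cv2.resize(c['image'][170:320,240:440,::-1].copy(),None,fx=4,fy=4)
for ang,col in ((0,(0,0,255)),(3,(0,255,0))):
    y=yaw+np.radians(ang)
    for z in(.078,):
        for w in np.linspace(0,6.28,40):
            q=proj(c,[C[0]+.064*np.cos(y)+.012*np.cos(w),C[1]+.064*np.sin(y)+.012*np.sin(w),z]);cv2.circle(a,(int((q[0]-240)*4),int((q[1]-170)*4)),2,col,-1)
cv2.imwrite('pics/o8.png',a)
```

```text
[0.6569 0.0772 0.078 ] [0.6583 0.0761 0.122 ] [0.664  0.0705 0.064 ]
[0.5892 0.0813] 4.186633421859837
[0.5892 0.0813] 3.3292412265768014
[0.5877 0.0808] 4.686844616825564
[0.5877 0.0808] 3.8363357979832227
```

View pics/o8.png

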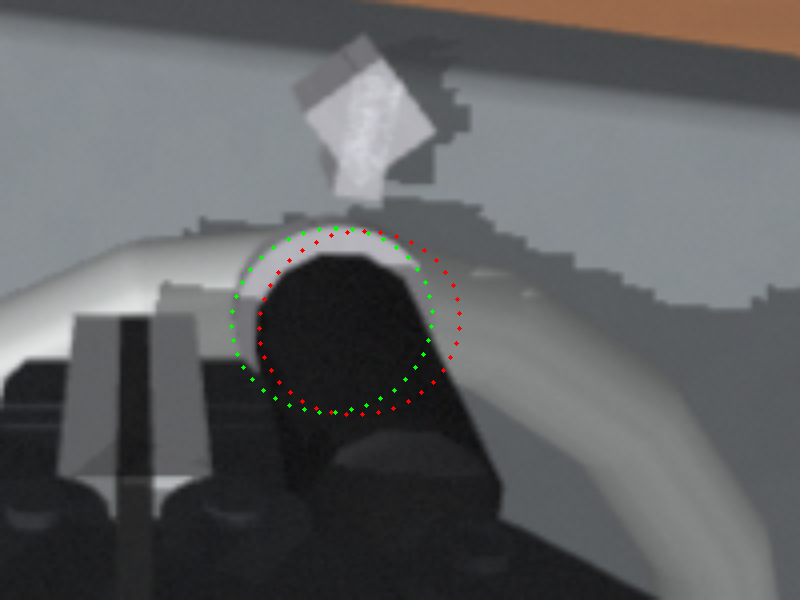

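The handle stands about 3° short of the pointer (the green circle fits its foot). I'll push 3 mm more.

```bash
python3 -m jog '0 0.0015 0 0 0 0 0; 0 0.003 0 0 0 0 0; 0 0.003 0 0 0 0 0'
python3 -m jog '0 -0.006 0 0 0 0 0; 0 -0.012 0 0 0 0 0; 0 -0.012 -0.03 0 0 0 0; 0 -0.012 -0.07 0 0 0 0; 0 -0.012 -0.11 0 0 0 0'
python3 -m jog '-0.04 0 -0.03 0 0 0 0; -0.08 0.01 -0.05 0 0 0 0; -0.121 0.0206 -0.0527 0 0 0 0; -0.121 0.0206 -0.0527 0 0 0 0; -0.121 0.0206 -0.0527 0 0 0 0'
python3 - <<'E'
from h import *
c=cam('wrist','w9.png');print(st()[0]['eef_pos'])
cam('scene','s9.png');cam('side','d9.png')
cv2.imwrite('pics/s9c.png',cv2.resize(cv2.imread('pics/s9.png')[150:330,190:400],None,fx=3.5,fy=3.3))
E
```

```text
t: 9.95
eef_pos: [0.6498, 0.099, 0.0884]
tool_rot: [0.0, 1.0, 0.0, 0.0]
contact_force: [-0.5, 1.6, 1.2]
gripper_width: 0.002
t: 10.45
eef_pos: [0.6491, 0.1116, 0.199]
tool_rot: [0.0, 1.0, 0.001, -0.001]
contact_force: [1.3, -0.5, 0.5]
gripper_width: 0.003
t: 10.95
eef_pos: [0.5283, 0.0903, 0.2515]
tool_rot: [0.0, 1.0, 0.0, 0.0]
contact_force: [1.1, 0.6, -0.1]
gripper_width: -0.001
[0.52922682 0.0906846  0.25134547]
```

View pics/w9.png

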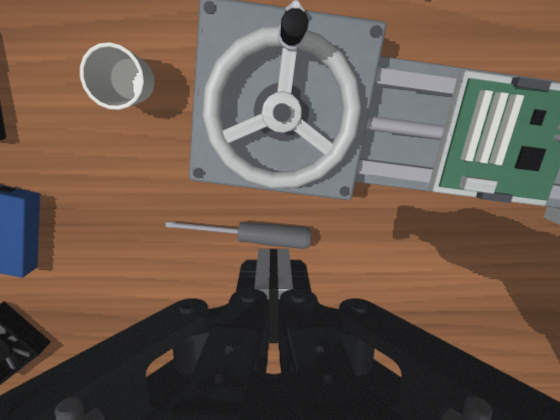

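View pics/s9c.png

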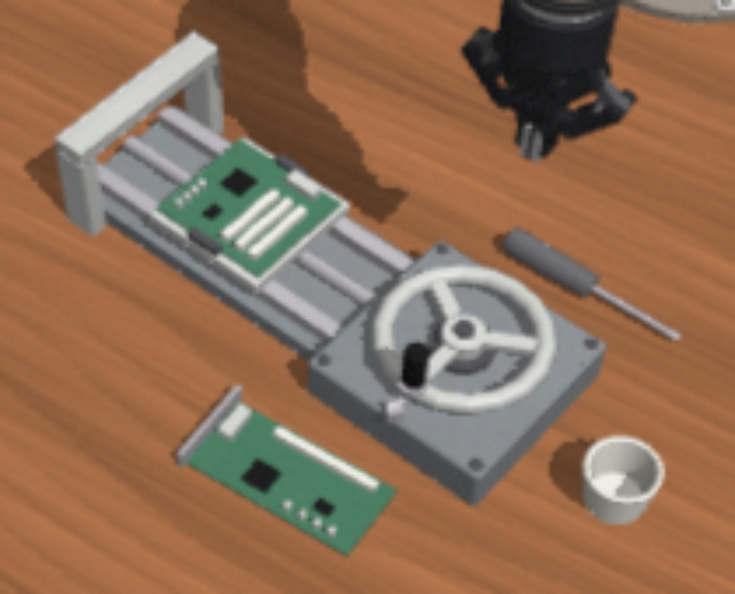

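The wheel looks back where it started, and the carrier has moved outward. I'll quantify both against the first scene picture.

Run:
```python
from h import *
np.set_printoptions(precision=4,suppress=True)
a=cv2.imread('pics/scene0.png');b=cv2.imread('pics/s9.png')
A=a[:,:,::-1].astype(int);B=b[:,:,::-1].astype(int)
c=cam('scene')
for n,I in (('before',A),('after',B)):
    w=I[245:272,300:318].max(2)<60;y,x=np.nonzero(w);u=x.mean()+300,y.mean()+245;print(n,'handle',u,len(x),plane(c,*u,.1))
    # bright front spoke/rim darkness weights
d=cv2.absdiff(a,b).max(2);print('wheel diff max',d[222:300,285:365].max(),(d[222:300,285:365]>30).sum())
for nm,(x0,y0,x1,y1) in dict(cup=(350,278,385,312),driver=(330,215,390,255),card=(236,264,306,320),rest=(400,225,510,360),mug=(155,125,192,166)).items():
    e=d[y0:y1,x0:x1];print(nm,e.max(),(e>30).sum())
def g(I):return ((I[:,:,1]>I[:,:,0]+25)&(I[:,:,1]>60))[180:250,225:300]
P=[]
for I in(A,B):
    y,x=np.nonzero(g(I));P.append(plane(c,x.mean()+225,y.mean()+180,.055));print(len(x))
print('board shift mm',np.linalg.norm(P[1]-P[0])*1000,(P[1]-P[0])*1000)
```

```text
before handle (np.float64(308.12048192771084), np.float64(259.50602409638554)) 83 [0.651  0.0734 0.1   ]
after handle (np.float64(308.26506024096386), np.float64(259.6265060240964)) 83 [0.6511 0.0739 0.1   ]
wheel diff max 118 22
cup 8 0
driver 27 0
card 13 0
rest 15 0
mug 8 0
678
664
board shift mm 24.428361033124386 [ -3.1986 -24.2181   0.    ]
```

Against the first scene picture, the handle is within about 0.5 mm of its starting place. The board has shifted about 24.4 mm and the bystanders have not moved. The hand is clear, so I'm handing in.

```bash
python3 -c "
from station import workorder
print(workorder.hand_in())"
```

```text
the job is handed in; nothing more can be done
None
```

I pushed the wheel clockwise through one full turn with the shut fingertips behind the handle, then raised the hand clear and handed the job in at about 11 s. No verdict was reported.

What the last checks showed, against the first scene picture:
- **Handle:** back within about 0.5 mm of its starting place at the pointer, which is under 1° of turn.
- **Carrier:** the board moved about 24.4 mm away from the wheel; the target is 24 mm ± 1.5 mm.
- **Bystanders:** nothing visibly moved around the cup, screwdriver, card, mug or the drive, switchbox and fan.
- **Pushing force:** the push force read about 2–4 N in both half turns. These are readings between moves, not a continuous record.

The one disagreement was in locating the wheel axis before the turn: the three cameras differed by up to about 6 mm. I used a middle value and made the last 15° or so in two small pushes, checking with the wrist camera.

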